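# Scrub a clamped pipe sleeve and hold the spring clamp open

### The arm

A 6-joint arm with a two-finger parallel gripper is mounted at the origin on the work surface. World frame = base frame: x ahead of the robot, y to its left, z up, the work surface at z = 0. Lengths are in m, angles in degrees, forces in N, time in s.
With the tool pointing down it reaches from about 0.3 to 0.75 m from the base axis. Payload 8.5 kg.
Tool frame: the origin (TCP) lies midway between the tips of the shut fingers; the grasp point (between the pads) lies env.tcp_to_grasp behind it (env.tcp_to_grasp is the distance from the TCP to the grasp point, in m); z points along the fingers, y is the line along which they close (so a half turn about z gives the same grasp; the last joint's range is limited). The gripper opens to 85 mm and grips with 20 to 120 N. Pads are 22 mm wide; open, the fingers measure 114 mm over their backs; the gripper's body (76 mm by 85 mm) begins 54 mm behind the grasp point. The pads swing forward as they close: fully open they stand 13 mm farther back than shut.
Start: joints at [-12.336, 21.807, 74.336, -0, 83.858, -12.336], TCP at [0.55, 0, 0.231] pointing down, gripper open.
Joint ranges: [-178.18, 178.18], [-50.72, 133.34], [12.68, 142.11], [-81.47, 261.47], [9.98, 163.14], [-165.26, 165.26]. Speed limits (degrees/s): [136.94, 136.94, 180, 180, 180, 180].

### API

Orientations are given as a 3x3 rotation matrix whose columns are the frame's x, y, z axes.
In Python, from rig import observe, optics, job, env gives the robot as it stands. The module is installed in compiled form; this text tells all that it offers.
- The arm moves only by the shell command python3 -m jog 'ROWS' [FORCE]. ROWS is JSON, a list of rows, each a list of 7 numbers: the turn, a rotation vector about the tool's x, y, z in rad, then the shift along the tool's x, y, z in m, then the opening in per cent of the stroke, from 0 (shut) to 100 (fully open). A call has 1 to 10 rows; each row shifts and turns the commanded pose from where the row before left it, along the tool's axes as they then stand; what a row does not reach is not made up. A row lasts 1/8 s, in which the tool goes at most 62.5 mm and 10.7 degrees, less where a joint would pass 70% of its speed; a pose out of reach is approached as far as the arm can. A call is refused whole if a number of a shift passes 0.0625 or a number of a turn 0.188, either way. A call with a gripper value outside its range is refused whole. The fingers move at their own pace and stop on an object; FORCE is the grip in N (left out, the last holds). Time passes only in rows, so rows that do not move let the fingers close. It gives the time, the measured TCP pose, the force, the opening and the grip force at its end, in the units of the state.
- observe(): the state, without advancing time (a new reading comes with each control period).
- optics.get_image(name): name is "scene" or "side" or "wrist"; returns a dict with "pixels" (480x640x3 uint8, red, green, blue), "mtx" (3x3 intrinsics, pixels), "rvec" (rotation vector, rad) and "tvec" (3), from world to camera coordinates, as OpenCV has them. Camera axes: x right, y down, z forward; pixel columns grow to the right and rows downward; lengths in m; the calibration is good to about 2 mm. A picture is of the moment at which its call begins. There is no depth.
- job.close_job(): hands the job in; it is judged then, once.
The state is a dict: "time_s": time; "q": joint angles; "qvel": joint speeds; "joint_efforts": joint torques, N m; "position": TCP position; "tool_rot": TCP orientation; "ft_force": force on the tool from outside, world axes, zero at the start; "wrist_torque": the same for the moment, N m; "grip_width": finger opening in m; "gripper_force": force on a finger pad.
Only numpy, scipy, OpenCV 4.12 (cv2) and the standard library are available. Lean on these libraries where they do the work, as an engineer would, in place of code of your own. Each camera call takes 0.05 s, during which the arm holds its last target. There are 200 camera calls.

### The job

Scrub the inside of the pipe sleeve held in the spring clamp with the bottle brush: down to the bottom, up until the bristles show above the rim, and down to the bottom once more; then stand the brush back in its stand and let go of it. Only then pull the clamp's spring-loaded carriage open until its pointer lines up with the marker post, and finish while still holding it there (it springs shut if let go), so that a colleague can lift the sleeve out. Leave the sleeve standing in its nest and do not disturb the bottle, the bin and the small collar nearby.

Things in the scene. Friction and masses are not known exactly. Their poses are not given: they have to be found in the camera images.
- clamp: Fixed bench clamp: dark steel base plate 12 mm thick, x -100 to 290, y -115 to 75 mm, with two guide rods, a fixed V jaw (up to z = 82 mm), an end bracket (x 186 to 206, up to z = 70 mm) and a gas spring. Origin on the underside, below the sleeve's axis; z up; x runs along the rods from the fixed jaw to the gas spring: the direction in which the carriage is pulled open.
- nest (a point): The centre of the sleeve's nest on the clamp's base plate (12 mm above the bench; its axes are those of the clamp). A steel ring, inner radius 42, 10 mm high, surrounds the sleeve's foot.
- carriage: Sliding carriage with the moving V jaw: dark steel block 44 x 150 x 45 mm (x, y, z), centre at x = 86, top at z = 77 mm. Shut, its frame coincides with the clamp's (within 2 mm: the jaw rests on the sleeve). Slides along the clamp's +x, at most 74 mm, against a spring: about 5 N when shut, 0.15 N more per mm (10 to 14 N at the mark); shuts when let go.
- grip (a point): Grip point on the carriage: on the axis of its upright round aluminium grip, diameter 24 mm, which stands from z = 77 to 165 mm above the bench; this point is at z = 147 mm (18 mm below the grip's top), at x = 86, y = 0 in the carriage's frame. Axes as the carriage's.
- pointer (a point): Tip of the 4 mm wide steel pointer that sticks out of the carriage towards the clamp's -y: at carriage x = 86, y = -94, z = 74 mm.
- post: Marker post: upright steel blade 4 mm thick (along x), 10 mm wide, top 82 mm above the bench, fixed on the base plate beside the pointer's path. Origin at the centre of its foot; axes parallel to the clamp's. The pointer lines up when its x in this frame is 0. The post stands 36 to 60 mm along the clamp's +x from the shut pointer; the place varies.
- sleeve: White plastic pipe sleeve standing upright, open at both ends: outer diameter 80, bore 64, height 100 mm, about 0.2 kg, loose but gripped between the jaws. Origin at the centre of its lower end, 12 mm above the bench (the base plate closes it below); its rim is 112 mm above the bench.
- brush: Bottle brush 204 mm long, about 0.12 kg, standing bristles down in its stand. Stiff grey bristle head 46 mm diameter from z = 0 to 60 mm, thin steel stem (10 mm) to 112 mm, round wooden handle 22 mm diameter from 112 to 204 mm. Origin at the centre of its flat lower end, z along it towards the handle.
- brush_tip (a point): Centre of the brush's flat lower end (same point as the brush's origin).
- stand: Brush stand, fixed: upright aluminium tube open at the top, outer diameter 74, inner 64, 70 mm high, on a 100 x 100 mm foot plate. Origin at the centre of the underside; the inner floor is 6 mm above it.
- wash_bottle: Bystander: white bottle, diameter 64, 140 mm tall. Origin under its centre.
- bin: Bystander: green open bin 90 x 150 x 70 mm. Origin under its centre.
- collar: Bystander: small white pipe collar, outer diameter 60, 35 mm high. Origin under its centre.
Things that resemble listed ones, but are neither listed nor needed, are in the scene too. Leave any blue look-alike of the brush alone. Leave any yellow look-alike of the sleeve alone.

How it is judged:
By the outcome, as a careful person would: the job done as asked, in the order asked, and still so for the second after the job is handed in, while the arm keeps its last pose, push and grip.
It also fails if it takes over 54 s, if anything falls off the work surface, if the arm or the gripper's body presses on something with over 40 N, if the wrist force passes 120 N, or if a joint passes its speed limit or range.

## Working session

There is one attempt and no reset: what is moved stays moved. The work goes in short steps, Python scripts to look and compute and a shell command to move; the robot and the scene stay as the last step left them, time stands still between calls to the robot, and variables do not carry over. Pictures are saved under pics/ and viewed, at most 10 in all, crops included, and the job is handed in when it is done.

```bash
mkdir -p pics
cat > h.py <<'E'
import numpy as np, cv2
from rig import observe, optics, job, env
def snap(n,f):
    r=optics.get_image(n); cv2.imwrite('pics/'+f,r['pixels'][:,:,::-1]); 
    np.savez('pics/'+f+'.npz',**{k:np.array(r[k]) for k in r}); return r
def ld(f): return dict(np.load('pics/'+f+'.npz'))
def ray(r,u,v):
    R=cv2.Rodrigues(np.array(r['rvec'],float))[0]; t=np.array(r['tvec'],float).ravel()
    p=cv2.undistortPoints(np.array([[[u,v]]],float),np.array(r['mtx'],float),None)[0,0]
    return -R.T@t, R.T@np.array([p[0],p[1],1])
def onz(r,u,v,z):
    c,d=ray(r,u,v); return c+d*(z-c[2])/d[2]
def tri(obs):
    A=np.zeros((3,3));b=np.zeros(3)
    for r,u,v in obs:
        c,d=ray(r,u,v); d=d/np.linalg.norm(d); P=np.eye(3)-np.outer(d,d); A+=P;b+=P@c
    return np.linalg.solve(A,b)
def proj(r,X):
    return cv2.projectPoints(np.array(X,float).reshape(-1,3),np.array(r['rvec'],float),np.array(r['tvec'],float),np.array(r['mtx'],float),None)[0][:,0]
E
python3 - <<'E'
from h import *
np.set_printoptions(precision=4,suppress=True)
for n in ('scene','side','wrist'):
    r=snap(n,n+'0.png'); print(n,ray(r,320,240))
print(observe(),env.tcp_to_grasp)
E
```

```text
scene (array([0.9126, 0.2781, 0.5898]), array([-0.4736, -0.5848, -0.6586]))
side (array([0.0749, 0.7546, 0.9189]), array([ 0.3712, -0.6736, -0.6393]))
wrist (array([0.5491, 0.0855, 0.3727]), array([-0.0012, -0.3211, -0.9471]))
{'time_s': 0.15, 'q': array([-12.3362,  21.8324,  74.3718,   0.0001,  83.8576, -12.3375]), 'qvel': array([-0.0458, -0.0246, -0.1746, -0.0236,  0.0982,  0.0564]), 'joint_efforts': array([  0.0019, -44.8624, -23.1344,  -0.0002,   0.0038,  -0.    ]), 'position': array([0.5498, 0.    , 0.2309]), 'tool_rot': array([[-0.    ,  1.    , -0.0011],
       [ 1.    ,  0.    ,  0.0002],
       [ 0.0002, -0.0011, -1.    ]]), 'ft_force': array([-0.4113,  0.8496, -0.6828]), 'wrist_torque': array([-0.0196, -0.0379, -0.033 ]), 'gripper_force': 0.0, 'grip_width': 0.08565381386886603} 0.0187
```

View pics/scene0.png

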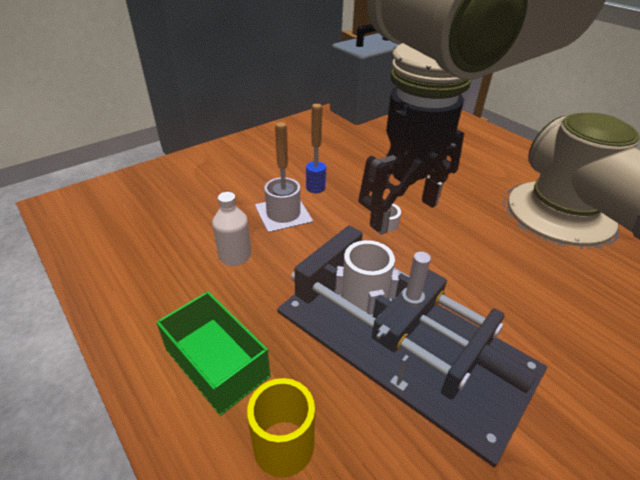

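View pics/side0.png

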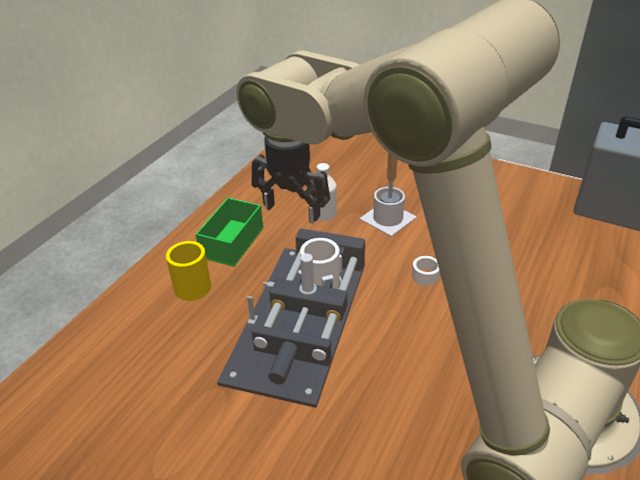

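Run:
```python
from h import *
np.set_printoptions(precision=4,suppress=True)
s=ld('scene0.png');d=ld('side0.png')
print('sleeve rim',onz(s,369,258,.112),onz(d,320,252,.112))
print('grip top',onz(s,421.5,257,.165),onz(d,307,257,.165))
print('stand top',onz(s,282.5,187,.07),onz(d,389,196,.07))
print('brush top z.21',onz(s,281,125,.21))
print('bottle top',tri([(s,227,199),(d,323,168)]))
print('collar',onz(d,426,265,.035),'yellow',onz(s,282,410,.1),'blue top',onz(s,317,106,.2))
print('post top',tri([(s,400,350),(d,250,298)]))
a=cv2.resize(s['pixels'][95:245,235:355],None,fx=4,fy=4,interpolation=2)[:600]
b=cv2.resize(s['pixels'][220:400,330:440],None,fx=3,fy=3.333,interpolation=2)
cv2.imwrite('pics/c1.png',np.hstack([a,b[:600]])[:,:800,::-1])
```

```text
sleeve rim [ 0.5335 -0.066   0.112 ] [ 0.5257 -0.062   0.112 ]
grip top [0.5145 0.0151 0.165 ] [0.5112 0.0151 0.165 ]
stand top [ 0.4987 -0.3609  0.07  ] [ 0.497  -0.3581  0.07  ]
brush top z.21 [ 0.4982 -0.3579  0.21  ]
bottle top [ 0.6481 -0.3095  0.1339]
collar [ 0.344  -0.2038  0.035 ] yellow [0.7814 0.0543 0.1   ] blue top [ 0.3797 -0.4016  0.2   ]
post top [0.6021 0.078  0.0795]
```

View pics/c1.png

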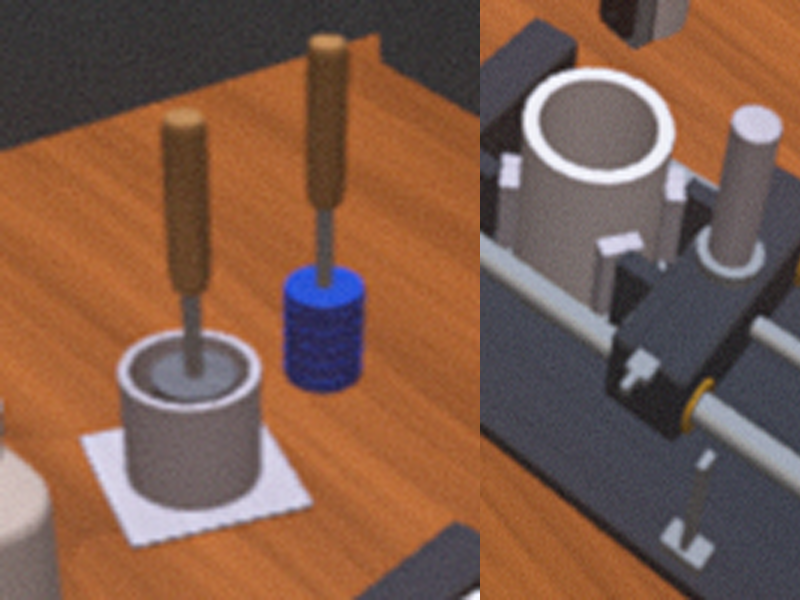

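The brush meant is the grey-headed one in the stand on the white plate (scene 281,150). The free-standing one at 316,150 has a blue head, so it's the look-alike. The white sleeve is at 369,258 (the yellow one at 282,430 is the decoy), the pointer tip is near (383,331) and the post top near (405,358).

```bash
cat > fit.py <<'E'
from h import *
from scipy.optimize import least_squares
np.set_printoptions(precision=4,suppress=True)
s=ld('scene0.png');d=ld('side0.png')
M=[(s,(369.7,257.2),(0,0,.112)),(d,(320,252),(0,0,.112)),(s,(421.5,257),(.086,0,.165)),(d,(307,257.5),(.086,0,.165)),
(s,(498,467),(.29,-.115,.006)),(s,(545,366),(.29,.075,.012)),(s,(279,310),(-.1,-.115,.012)),(d,(219,382),(.29,-.115,.012)),(d,(317,404),(.29,.075,.008)),(s,(383.3,331),(.086,-.094,.074))]
def W(p,X):
    c,n=np.cos(p[2]),np.sin(p[2]); return [p[0]+c*X[0]-n*X[1],p[1]+n*X[0]+c*X[1],X[2]]
f=lambda p:np.concatenate([proj(r,W(p,X))[0]-uv for r,uv,X in M])
o=least_squares(f,[.53,-.064,1.77],loss='soft_l1',f_scale=2)
print('clamp',o.x[:2],np.degrees(o.x[2]));print(f(o.x).reshape(-1,2))
print('grip',W(o.x,(.086,0,.147)))
p=onz(s,405.3,358,.082); c,n=np.cos(o.x[2]),np.sin(o.x[2]); v=p[:2]-o.x[:2]
print('post clamp xy',c*v[0]+n*v[1],-n*v[0]+c*v[1])
# tri post
E
python3 fit.py
```

```text
clamp [ 0.5297 -0.0674] 102.3404373146602
[[ 0.4427 -0.6876]
 [-0.4964 -2.1399]
 [ 2.3313 -0.3703]
 [-0.4096 -0.0611]
 [-0.3598 -1.0757]
 [ 3.8259 -1.4568]
 [-2.3638 -1.5998]
 [-1.736   0.1637]
 [ 0.692   1.6284]
 [-3.7147  6.5117]]
grip [np.float64(0.511309223897807), np.float64(0.016578573882953765), 0.147]
post clamp xy 0.13371507364494006 -0.10481730279307166
```

```bash
python3 -m jog '[[0,0,0,-0.0600,-0.0200,0.0,100],[0,0,0,-0.0600,-0.0200,0,100],[0,0,0,-0.0600,-0.0100,0,100],[0,0,0,-0.0600,0,0,100],[0,0,0,-0.0600,0,0,100],[0,0,0,0,0,0,100]]'; python3 -c "
from h import *
snap('wrist','w1.png')"
```

```text
time_s: 0.9
position: [0.4997, -0.3022, 0.2302]
tool_rot: [[0.005, 1.0, -0.001], [1.0, -0.005, 0.0], [0.0, -0.001, -1.0]]
ft_force: [0.1, 1.3, -0.3]
grip_width: 0.0857
gripper_force: 0.0
```

View pics/w1.png

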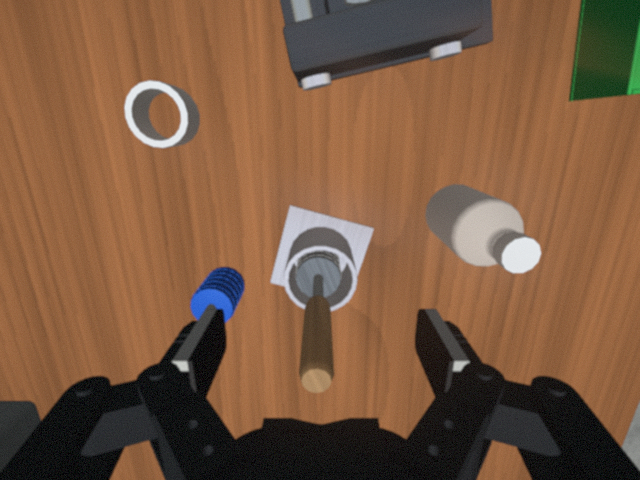

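The wrist view shows the brush handle's top at (316,378), leaning little. The stand rim is centred near (320,277), the blue look-alike is at (215,295) and the bottle is at (500,240).

Run:
```python
from h import *
np.set_printoptions(precision=4,suppress=True)
w=ld('w1.png');s=ld('scene0.png')
print('top',onz(w,316.5,379,.21),tri([(w,316.5,379),(s,281,124.5)]))
print('stem foot',onz(w,319,276,.066),'rim',onz(w,320.5,277,.07))
print('collar',onz(w,156,114,.035),'jawcorner',onz(w,298,87,.0))
print('blue',onz(w,213,302,.06))
```

```text
top [ 0.4965 -0.3595  0.21  ] [ 0.4966 -0.3601  0.2095]
stem foot [ 0.4974 -0.3588  0.066 ] rim [ 0.499 -0.358  0.07 ]
collar [ 0.3447 -0.2052  0.035 ] jawcorner [ 0.4769 -0.179   0.    ]
blue [ 0.3856 -0.3911  0.06  ]
```

```bash
python3 -m jog '[[0,0,0,-0.0570,-0.0030,0,100],[0,0,0,0,0,0,100],[0,0,0,0,0,0.0300,100],[0,0,0,0,0,0.0280,100],[0,0,0,0,0,0,30],[0,0,0,0,0,0,0],[0,0,0,0,0,0,0],[0,0,0,0,0,0,0],[0,0,0,0,0,0,0]]' 70
```

```text
time_s: 2.08
position: [0.4976, -0.3559, 0.1746]
tool_rot: [[0.0, 1.0, 0.001], [1.0, -0.0, -0.002], [-0.002, 0.001, -1.0]]
ft_force: [-0.8, 0.3, 6.8]
grip_width: 0.0202
gripper_force: 68.8
```

```bash
python3 -m jog '[[0,0,0,0,0,-0.0300,0],[0,0,0,0,0,-0.0600,0],[0,0,0,0,0,-0.0600,0],[0,0,0,0.0400,0.0100,0,0],[0,0,0,0.0600,0.0100,0,0],[0,0,0,0.0600,0.0100,0,0],[0,0,0,0.0600,0,0,0],[0,0,0,0.0600,0,0,0],[0,0,0,0.0120,0.0020,0,0],[0,0,0,0,0,0,0]]'; python3 -c "
from h import *
snap('wrist','w2.png');a=snap('scene','s2.png');b=snap('side','d2.png')
cv2.imwrite('pics/c2.png',np.hstack([cv2.resize(a['pixels'][80:380,300:500],None,fx=2,fy=2),cv2.resize(b['pixels'][80:380,230:430],None,fx=2,fy=2)])[:,:,::-1])
print(observe()['position'],observe()['ft_force'])"
```

```text
time_s: 3.32
position: [0.5295, -0.0633, 0.3234]
tool_rot: [[-0.001, 1.0, 0.0], [1.0, 0.001, -0.0], [-0.0, 0.0, -1.0]]
ft_force: [-0.2, -1.2, -2.2]
grip_width: 0.02
gripper_force: 68.8
[ 0.52952388 -0.06491667  0.32304437] [-0.51382968  0.11796105 -1.16010555]
```

View pics/c2.png

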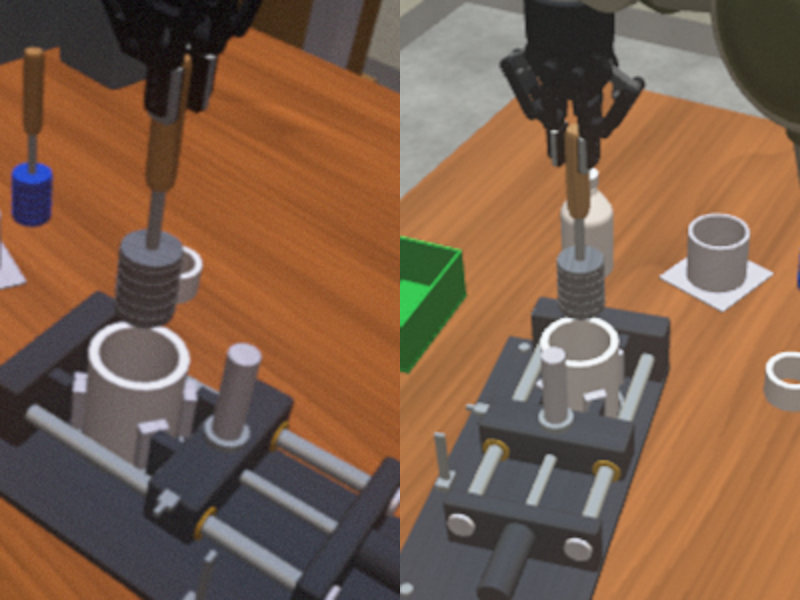

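View pics/w2.png

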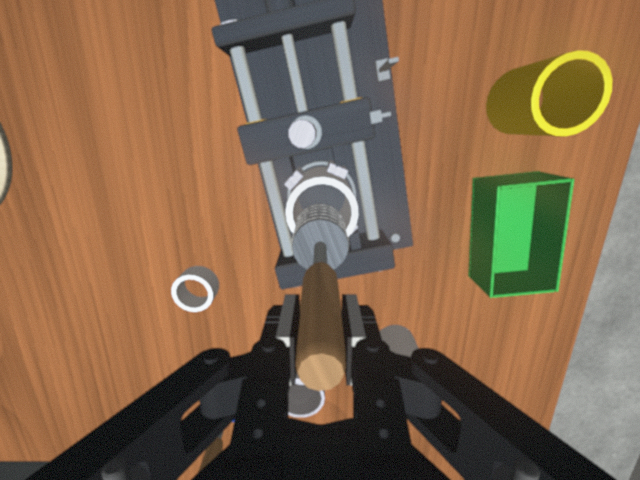

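Run:
```python
from h import *
np.set_printoptions(precision=4,suppress=True)
w=ld('w2.png');s=ld('s2.png');d=ld('d2.png')
print('handle top',onz(w,321,371,.323-.168+.204))
print('headtop',tri([(s,375.5,205),(d,320,212.5),(w,321,242)]),onz(w,321,242,.2145),tri([(s,375.5,205),(d,320,212.5)]))
print('headbot',tri([(s,374,234),(d,321,231.5)]))
print('rim',tri([(s,369.5,259),(d,319.5,255)]),onz(w,322,209.5,.112))
g=cv2.cvtColor(w['pixels'][150:280,260:380],cv2.COLOR_RGB2GRAY)
print('grip',onz(w,305,132,.165),'pointer',onz(w,389,114,.074),'post top',onz(w,396,60,.082))
```

```text
handle top [ 0.5291 -0.0676  0.359 ]
headtop [ 0.5283 -0.0689  0.2087] [ 0.5295 -0.0646  0.2145] [ 0.5273 -0.0711  0.2079]
headbot [ 0.5268 -0.0691  0.1581]
rim [ 0.5284 -0.0675  0.102 ] [ 0.5309 -0.063   0.112 ]
grip [0.5158 0.0175 0.165 ] pointer [0.604  0.0349 0.074 ] post top [0.6061 0.0861 0.082 ]
```

Brush is held upright over the sleeve, ~2 mm off axis (clearance is 9 mm). Correct by +2 mm x,y and descend.

```bash
python3 -m jog '[[0,0,0,0.0020,0.0015,0.0100,0],[0,0,0,0,0,0.0400,0],[0,0,0,0,0,0.0400,0],[0,0,0,0,0,0.0300,0],[0,0,0,0,0,0.0130,0],[0,0,0,0,0,0,0]]'
```

```text
time_s: 4.22
position: [0.5309, -0.0619, 0.1899]
tool_rot: [[0.001, 1.0, -0.001], [1.0, -0.001, 0.0], [0.0, -0.001, -1.0]]
ft_force: [-0.5, 0.5, -1.4]
grip_width: 0.0199
gripper_force: 68.7
```

```bash
python3 -m jog '[[0,0,0,0,0,0.0060,0],[0,0,0,0,0,0.0030,0],[0,0,0,0,0,0.0015,0],[0,0,0,0,0,0,0],[0,0,0,0,0,0,0]]'
```

```text
time_s: 4.85
position: [0.5312, -0.0617, 0.1806]
tool_rot: [[-0.0, 1.0, 0.001], [1.0, 0.0, -0.001], [-0.001, 0.001, -1.0]]
ft_force: [-2.3, 0.7, 6.0]
grip_width: 0.0203
gripper_force: 69.5
```

Bottom contact (+6 N). Now up 70 mm and down again.

```bash
python3 -m jog '[[0,0,0,0,0,-0.0300,0],[0,0,0,0,0,-0.0400,0],[0,0,0,0,0,0,0],[0,0,0,0,0,0,0]]'; python3 -m jog '[[0,0,0,0,0,0.0300,0],[0,0,0,0,0,0.0300,0],[0,0,0,0,0,0.0070,0],[0,0,0,0,0,0.0025,0],[0,0,0,0,0,0.0010,0],[0,0,0,0,0,0,0],[0,0,0,0,0,0,0]]'
```

```text
time_s: 5.35
position: [0.5306, -0.0614, 0.2488]
tool_rot: [[0.0, 1.0, -0.002], [1.0, -0.0, 0.001], [0.001, -0.002, -1.0]]
ft_force: [-0.2, 1.1, -1.7]
grip_width: 0.0203
gripper_force: 68.9
time_s: 6.22
position: [0.5311, -0.0617, 0.1807]
tool_rot: [[-0.0, 1.0, 0.001], [1.0, 0.0, -0.001], [-0.001, 0.001, -1.0]]
ft_force: [-1.2, 1.2, 6.2]
grip_width: 0.0198
gripper_force: 70.0
```

```bash
python3 -m jog '[[0,0,0,0,0,-0.0300,0],[0,0,0,0,0,-0.0600,0],[0,0,0,0,0,-0.0530,0],[0,0,0,-0.0200,0,0,0],[0,0,0,-0.0500,-0.0030,0,0],[0,0,0,-0.0600,-0.0100,0,0],[0,0,0,-0.0600,-0.0100,0,0],[0,0,0,-0.0600,-0.0100,0,0],[0,0,0,-0.0440,0,0,0],[0,0,0,0,0,0,0]]';python3 -m jog '[[0,0,0,0,0,0,0],[0,0,0,0,0,0.0300,0],[0,0,0,0,0,0.0300,0]]'
```

```text
time_s: 7.48
position: [0.4968, -0.359, 0.3196]
tool_rot: [[0.004, 1.0, -0.003], [1.0, -0.004, 0.002], [0.002, -0.003, -1.0]]
ft_force: [0.8, 0.5, -2.1]
grip_width: 0.0201
gripper_force: 69.0
time_s: 7.85
position: [0.4981, -0.3543, 0.2618]
tool_rot: [[-0.002, 1.0, 0.0], [1.0, 0.002, -0.0], [-0.0, 0.0, -1.0]]
ft_force: [1.3, 0.2, -1.2]
grip_width: 0.0201
gripper_force: 69.0
```

Run:
```python
from h import *
np.set_printoptions(precision=4,suppress=True)
a=snap('scene','s3.png');b=snap('side','d3.png');w=snap('wrist','w3.png')
cv2.imwrite('pics/c3.png',np.hstack([cv2.resize(a['pixels'][80:230,230:330],None,fx=4,fy=4),cv2.resize(w['pixels'][180:405,230:380],None,fx=2.667,fy=2.667)])[:600,:800,::-1])
```

```text
(no output)
```

View pics/c3.png

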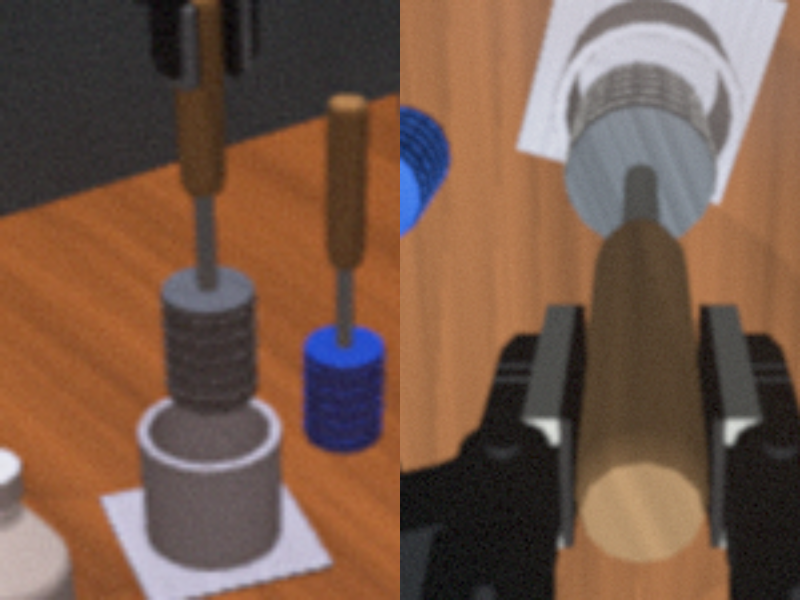

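Brush is over the stand, within a few mm of its axis. Lower with a 3 mm y correction.

```bash
python3 -m jog '[[0,0,0,-0.0030,0,0,0],[0,0,0,0,0,0.0300,0],[0,0,0,0,0,0.0300,0],[0,0,0,0,0,0.0150,0],[0,0,0,0,0,0.0070,0],[0,0,0,0,0,0.0020,0],[0,0,0,0,0,0,0]]'
```

```text
time_s: 8.88
position: [0.4982, -0.3588, 0.1792]
tool_rot: [[-0.0, 1.0, 0.001], [1.0, 0.0, -0.001], [-0.001, 0.001, -1.0]]
ft_force: [0.3, 0.2, -0.6]
grip_width: 0.0199
gripper_force: 69.0
```

```bash
python3 -m jog '[[0,0,0,0,0,0.0035,0],[0,0,0,0,0,0.0015,0],[0,0,0,0,0,0,0],[0,0,0,0,0,0,0]]'
```

```text
time_s: 9.38
position: [0.4982, -0.3589, 0.1746]
tool_rot: [[-0.0, 1.0, 0.001], [1.0, 0.0, -0.002], [-0.002, 0.001, -1.0]]
ft_force: [-0.7, 0.4, 5.1]
grip_width: 0.0201
gripper_force: 69.8
```

```bash
python3 -m jog '[[0,0,0,0,0,0,30],[0,0,0,0,0,0,60],[0,0,0,0,0,0,100],[0,0,0,0,0,0,100],[0,0,0,0,0,0,100],[0,0,0,0,0,-0.0200,100],[0,0,0,0,0,-0.0500,100],[0,0,0,0,0,-0.0300,100],[0,0,0,0.0400,0,0,100],[0,0,0,0.0200,0,0,100]]'
python3 - <<'E'
from h import *
a=snap('scene','s4.png');b=snap('side','d4.png');w=snap('wrist','w4.png')
cv2.imwrite('pics/c4.png',np.hstack([cv2.resize(a['pixels'][80:230,230:330],None,fx=4,fy=4),cv2.resize(w['pixels'][180:405,230:380],None,fx=2.667,fy=2.667)])[:600,:800,::-1])
E
```

```text
time_s: 10.62
position: [0.4979, -0.2972, 0.2736]
tool_rot: [[-0.001, 1.0, 0.0], [1.0, 0.001, -0.0], [-0.0, 0.0, -1.0]]
ft_force: [-0.2, -0.1, 0.1]
grip_width: 0.0855
gripper_force: 0.0
```

View pics/c4.png

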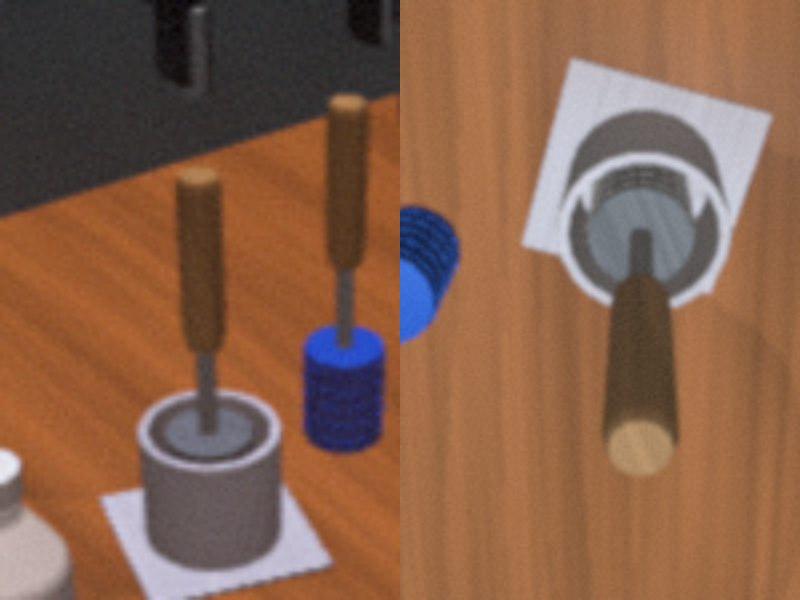

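The brush stands free in its stand, upright. Next I move toward the grip, yawing -0.215 rad so that tool x is the clamp's +x, and look from there.

```bash
python3 -m jog '[[0,0,0,0.0500,0,0,100],[0,0,0,0.0600,0.0050,0,100],[0,0,0,0.0600,0.0050,0,100],[0,0,0,0.0600,0.0050,0,100],[0,0,0,0.0200,0,0,100],[0,0,-0.1100,0,0,0,100],[0,0,-0.1050,0,0,0,100],[0,0,0,0,0,0,100]]'
python3 - <<'E'
from h import *
a=snap('scene','s5.png');b=snap('side','d5.png');w=snap('wrist','w5.png')
E
```

```text
time_s: 11.78
position: [0.5133, -0.0498, 0.273]
tool_rot: [[-0.211, 0.977, -0.001], [0.977, 0.211, -0.0], [-0.0, -0.001, -1.0]]
ft_force: [-0.2, -0.1, -0.4]
grip_width: 0.0854
gripper_force: 0.0
```

View pics/w5.png

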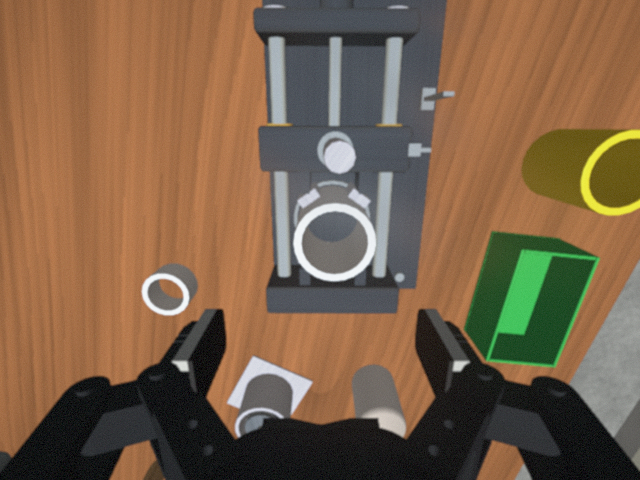

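The wrist view shows the grip top at (340,156), the pointer at (429,150), the post top at about (449,94) and the sleeve rim at (335,241). The clamp is nearly axis-aligned with the tool.

Run:
```python
from h import *
np.set_printoptions(precision=4,suppress=True)
w=ld('w5.png'); o=observe();R=o['tool_rot'];p=o['position'];print(p)
for n,u,v,z in [('grip',340.5,156,.165),('rim',335,241,.112),('ptr',430,150.5,.074),('ptr@root',412,150.5,.074),('post',449,94,.082),('postfoot',429,99,.014)]:
    X=onz(w,u,v,z); print(n,X,'tool',R.T@(X-p))
# edges of base plate right side for yaw
a,b=onz(w,414,288,.012),onz(w,446,0,.012);print('yaw base',np.degrees(np.arctan2(*(b-a)[1::-1])))
a,b=onz(w,341,238,.112),onz(w,340.5,156,.165)
```

```text
[ 0.5131 -0.0493  0.2731]
grip [0.5134 0.0172 0.165 ] tool [0.0649 0.0143 0.1081]
rim [ 0.5304 -0.0645  0.112 ] tool [-0.0185  0.0137  0.1611]
ptr [0.6052 0.0347 0.074 ] tool [0.0627 0.1078 0.1991]
ptr@root [0.5878 0.031  0.074 ] tool [0.0627 0.0901 0.1991]
post [0.6038 0.086  0.082 ] tool [0.1132 0.1173 0.1911]
postfoot [0.6062 0.0871 0.014 ] tool [0.1138 0.1198 0.2591]
yaw base 101.68774699290323
```

```bash
python3 -m jog '[[0,0,0,0.0400,0.0100,0,100],[0,0,0,0.0250,0.0043,0,100],[0,0,0,0,0,0.0400,100],[0,0,0,0,0,0.0500,100],[0,0,0,0,0,0.0350,100],[0,0,0,0,0,0.0200,100],[0,0,0,0,0,0,60],[0,0,0,0,0,0,35],[0,0,0,0,0,0,30],[0,0,0,0,0,0,30]]' 100
```

```text
time_s: 13.18
position: [0.5133, 0.0179, 0.1289]
tool_rot: [[-0.213, 0.977, 0.001], [0.977, 0.213, -0.0], [-0.0, 0.001, -1.0]]
ft_force: [-0.1, 0.1, -0.2]
grip_width: 0.0257
gripper_force: 0.0
```

```bash
python3 -m jog '[[0,0,0,0,0,0,15],[0,0,0,0,0,0,0],[0,0,0,0,0,0,0],[0,0,0,0,0,0,0],[0,0,0,0,0,0,0]]' 100
```

```text
time_s: 13.8
position: [0.5129, 0.0178, 0.1292]
tool_rot: [[-0.213, 0.977, 0.0], [0.977, 0.213, -0.001], [-0.001, 0.0, -1.0]]
ft_force: [-3.5, -0.5, 6.6]
grip_width: 0.0216
gripper_force: 97.5
```

Gripped. Pull 46 mm in tool +x, slowly, then measure what remains.

```bash
python3 -m jog '[[0,0,0,0.0050,0,0,0],[0,0,0,0.0100,0,0,0],[0,0,0,0.0100,0,0,0],[0,0,0,0.0100,0,0,0],[0,0,0,0.0080,0,0,0],[0,0,0,0.0030,0,0,0],[0,0,0,0,0,0,0],[0,0,0,0,0,0,0]]'
python3 - <<'E'
from h import *
a=snap('scene','s6.png');b=snap('side','d6.png');w=snap('wrist','w6.png')
A=cv2.resize(a['pixels'][290:410,350:450],None,fx=4,fy=4,interpolation=2)
B=cv2.resize(b['pixels'][250:370,210:310],None,fx=4,fy=4,interpolation=2)
cv2.imwrite('pics/c6.png',np.hstack([A,B])[:,:,::-1])
E
```

```text
time_s: 14.8
position: [0.5038, 0.061, 0.1292]
tool_rot: [[-0.213, 0.977, 0.002], [0.977, 0.213, -0.004], [-0.004, 0.001, -1.0]]
ft_force: [-0.9, -11.7, 4.1]
grip_width: 0.022
gripper_force: 97.7
```

View pics/c6.png

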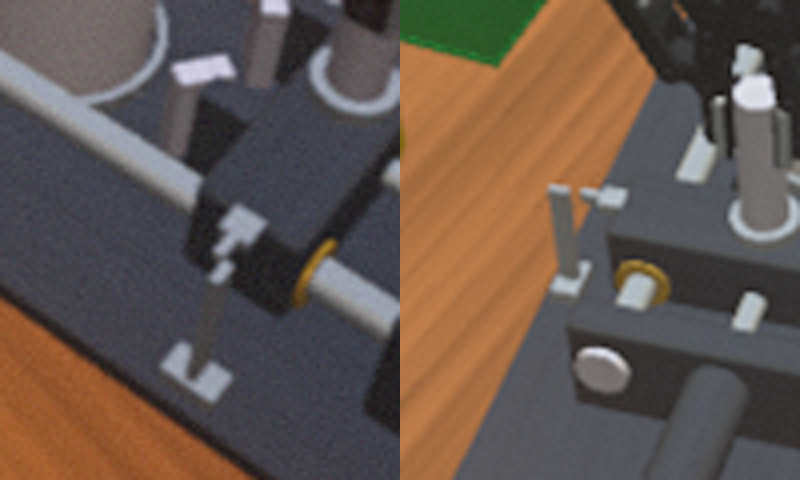

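Pointer tip is at scene (405.5,352.5), side (255.8,298.8). Post top is at scene (405.5,358), side (250,297.3), so a few mm remain.

```bash
python3 - <<'E'
from h import *
np.set_printoptions(precision=4,suppress=True)
s=ld('s6.png');d=ld('d6.png')
for yaw in (101.7,102.3):
    e=np.array([np.cos(np.radians(yaw)),np.sin(np.radians(yaw)),0])
    f=np.array([e[1],-e[0],0])
    for n,r,p,root,q in (('scene',s,(405.5,352.5),(409.5,345.5),(405.5,358)),('side',d,(255.75,298.75),(263,299.2),(250,297.25))):
        P=onz(r,*p,.074);Q=onz(r,*q,.082);K=onz(r,*root,.074)
        print(yaw,n,'post-ptr',(Q-P)@e,'root',(Q-K)@e,'lat',(Q-P)@f,P,Q)
    P=tri([(s,405.5,352.5),(d,255.75,298.75)]);Q=tri([(s,405.5,358),(d,250,297.25)]);print('tri',(Q-P)@e,P,Q)
E
python3 - <<'E'
import sys; sys.path.insert(0,'.')
E
python3 - <<'E'
from h import *
# wrist patch in search of pointer/post: project expected spots
w=ld('w6.png')
print(proj(w,[[.596,.078,.074],[.6045,.0865,.082],[.606,.087,.014],[.5045,.061,.165]]))
E
```

```text
101.7 scene post-ptr 0.006713642251233892 root 0.00865235433440182 lat 0.01296560848521263 [0.592  0.0766 0.074 ] [0.6033 0.0858 0.082 ]
101.7 side post-ptr 0.006309931424846329 root 0.008785708544498382 lat 0.008723441108138845 [0.5941 0.0783 0.074 ] [0.6013 0.0862 0.082 ]
tri 0.005055133166375215 [0.5933 0.0781 0.0753] [0.6023 0.0851 0.0805]
102.3 scene post-ptr 0.006577501084976623 root 0.00837366810710355 lat 0.013035201384961493 [0.592  0.0766 0.074 ] [0.6033 0.0858 0.082 ]
102.3 side post-ptr 0.006218235455267517 root 0.008546078104296908 lat 0.008789039035997273 [0.5941 0.0783 0.074 ] [0.6013 0.0862 0.082 ]
tri 0.004947858717441682 [0.5933 0.0781 0.0753] [0.6023 0.0851 0.0805]
[[466.43146623 271.52958831]
 [489.78899533 267.26402781]
 [451.35469448 233.14497545]
 [323.39270253 362.89745655]]
```

Four independent estimates agree on ~6.3 mm remaining (5.0–6.7). Pull 6.3 and verify numerically.

```bash
python3 -m jog '[[0,0,0,0.0040,0,0,0],[0,0,0,0.0023,0,0,0],[0,0,0,0,0,0,0],[0,0,0,0,0,0,0]]'
python3 - <<'E'
from h import *
np.set_printoptions(linewidth=250)
snap('scene','s7.png');snap('side','d7.png');w=snap('wrist','w7.png')
p=w['pixels'][215:285:2,435:505:2].max(axis=2)
for r,i in zip(p,range(215,285,2)): print(i,' '.join(f'{x:3d}' for x in r))
E
```

```text
time_s: 15.45
position: [0.5025, 0.067, 0.1292]
tool_rot: [[-0.213, 0.977, 0.002], [0.977, 0.213, -0.004], [-0.004, 0.001, -1.0]]
ft_force: [-0.2, -12.1, 4.0]
grip_width: 0.0218
gripper_force: 97.8
215 103 106 105 104 105 106 110 105 105 103 107 108 104 104 141 185 177 178 182 187 191 198 198 195 190 194 194 183 176 178 174 180 194 196 189
217 107 105 105 112 110 107 110 106 102 102 107 104 102  96 156 181 175 176 182 186 194 198 200 192 192 194 190 182 182 177 178 189 191 194 193
219 104 105 102 109 101 107 113 106 105 106 108 104 102 105 164 181 179 174 185 188 197 200 197 192 194 195 186 181 175 174 184 194 197 195 189
221 103 104 108 101 101 105 107 107 102 107 102 101 104 104 175 179 176 184 184 195 197 194 197 192 192 189 182 177 180 172 188 193 191 190 192
223 106 106  98 106 105 106 104 100 107 104 103 101 104 108 174 181 175 183 192 193 199 199 191 191 193 189 181 179 176 180 189 195 191 193 192
225 109 105 107 102 104 110 105 100 105 104 107 101 109 124 176 178 175 185 192 197 198 194 190 192 187 181 177 176 179 186 192 195 194 193 192
227 101 108  96 100 106  99  97 100 10
[... 3437 characters left out ...]
 213 213 217 217 199 152 191 195 191 190 194 186 182 180 175 172 125 129 210 217 214 210 214 214 213 196 203 196 199 195 192
277 218 220 214 214 218 215 217 221 192 131 191 185 185 181 188 181 179 173 181 189 178 156 209 207 208 211 208 211 208 199 202 198 195 190 192
279 209 208 205 205 210 207 205 208 175 144 192 185 189 185 181 181 179 174 184 190 187 186 190 191 189 188 192 197 198 203 201 199 193 195 191
281 128 132 134 138 134 133 132 129 120 152 189 186 182 186 183 177 176 179 186 191 190 190 187 190 184 183 189 198 202 200 200 196 193 194 188
283 102 105 109 101 108 106 110 103 102 167 188 181 187 182 183 175 175 179 190 190 189 188 187 191 187 190 190 197 200 206 198 195 195 191 194
```

Run:
```python
from h import *
np.set_printoptions(precision=4,suppress=True,linewidth=200)
w=ld('w7.png'); R=observe()['tool_rot'][:,0]; R=R*[1,1,0]
for z in (.074,.076):
    P=onz(w,462,271.4,z);T=onz(w,469,271.4,z);Q=onz(w,485.5,275.4,.082);print(z,P,T,Q,'remain',(Q-P)@R,(Q-T)@R)
for f,sl,n in (('s7.png',(slice(343,374),slice(392,418)),'scene'),('d7.png',(slice(288,310),slice(242,272)),'side')):
    r=ld(f); p=r['pixels'][sl].max(axis=2); print(n,sl)
    for i,x in enumerate(p): print(sl[0].start+i,' '.join(f'{v:3d}' for v in x))
```

```text
0.074 [0.5919 0.0835 0.074 ] [0.5963 0.0844 0.074 ] [0.6027 0.0867 0.082 ] remain 0.0009080140539682898 0.0009091899980205684
0.076 [0.5908 0.0842 0.076 ] [0.5952 0.0851 0.076 ] [0.6027 0.0867 0.082 ] remain 1.569556745715313e-06 2.733547869843994e-06
scene (slice(343, 374, None), slice(392, 418, None))
343  79  79  72  70  74  77  99 112 120 112  76  40  35  41  41  39  48  57  65  71  88  99 100  75  72  73
344  81  77  77  74  72  69  70  83  97  93  55  28  39  43  36  41  39  40  57  93 144 163 153 116  85  79
345  84  76  74  76  81  76  66  73  79  75  46  36  41  36  40  40  35  44  78 138 172 183 175 154 143 106
346  78  76  80  73  75  77  74  76  62  57  35  39  34  41  34  37  38  68 120 165 182 178 180 178 175 156
347  80  77  75  77  79  71  76  80  64  41  39  36  34  37  36  39  62 118 165 176 185 178 176 181 176 177
348  76  83  82  75  80  75  75  82  64  47  35  40  46  39  36  47  83 141 176 179 179 179 176 175 179 179
349  78  74  81  73  74  77  73  82  63  46  34  40  37  36  38  44  74 118 157 169 177 180 171 180 177 181
350  78  82  81  78  83  81  75  70  56
[... 4632 characters left out ...]
  92 144 178 162 116  95  93  94  97 100 111 117 100  91  93  91  96  92  94  91
305 170 172 174 177 176 156 114  96  98  95  94 134 173 143  90  93  93  92  90  91  84  84  94  91  96  93  93  94  93  95
306 172 174 175 175 177 162 122  96  98  98  93 130 155 119  97  97  96  94  94  86  85  96  94  96  95  94  95  93  93  95
307 174 175 173 175 172 167 131  94  97  95  93 124 124  92  95  95  94  92  92  87  89  96  98  96  95  97  96  95  97  96
308 174 173 175 174 169 166 132  95  98  95  93 110 101  94  95  97  94  92  88  86  91  98  96  98  97  95  97  98  97  97
309 174 176 175 169 164 167 141  99  99  97  97  97  93  95  96  94  94  94  90  87  92  92  92  94  93  97  96  94  95  96
```

Run:
```python
from h import *
np.set_printoptions(precision=4,suppress=True)
e=observe()['tool_rot'][:,0]*[1,1,0]
for f,p,q in (('s7.png',(409.8,352.8),(404.9,357.5)),('d7.png',(256.3,300),(249.5,297.3))):
    r=ld(f)
    for z in (.074,.076): P=onz(r,*p,z);Q=onz(r,*q,.082);print(f,z,(Q-P)@e,P,Q)
```

```text
s7.png 0.074 0.0007561638457972862 [0.5876 0.0805 0.074 ] [0.6034 0.0847 0.082 ]
s7.png 0.076 0.0002760304648669433 [0.5888 0.0813 0.076 ] [0.6034 0.0847 0.082 ]
d7.png 0.074 0.0036388650342895046 [0.5913 0.0807 0.074 ] [0.6021 0.0868 0.082 ]
d7.png 0.076 0.0018197442073754732 [0.5901 0.0823 0.076 ] [0.6021 0.0868 0.082 ]
```

```bash
python3 -m jog '[[0,0,0,0.0007,0,0,0],[0,0,0,0,0,0,0],[0,0,0,0,0,0,0],[0,0,0,0,0,0,0]]'
python3 - <<'E'
from h import *
a=ld('scene0.png')['pixels'].astype(int);b=snap('scene','s8.png')['pixels'].astype(int)
D=np.abs(a-b).max(axis=2)
for n,(x0,x1,y0,y1) in dict(rim=(340,398,238,280),bottle=(210,255,190,268),bin=(155,272,290,410),brush=(255,315,120,230),collar=(384,405,205,230)).items():
    c=D[y0:y1,x0:x1]; print(n,c.mean().round(1),(c>50).mean().round(3))
g=lambda i:cv2.cvtColor(i[235:300,338:385].astype(np.uint8),cv2.COLOR_RGB2GRAY).astype(np.float32)
print('sleeve shift px',cv2.phaseCorrelate(g(a),g(b)))
E
```

```text
time_s: 16.1
position: [0.5024, 0.0676, 0.1292]
tool_rot: [[-0.213, 0.977, 0.002], [0.977, 0.213, -0.004], [-0.005, 0.001, -1.0]]
ft_force: [-1.0, -12.8, 4.7]
grip_width: 0.0215
gripper_force: 97.8
rim 8.4 0.019
bottle 6.6 0.0
bin 6.7 0.0
brush 8.6 0.012
collar 21.6 0.135
sleeve shift px ((0.07804484322113225, -0.01988400622384745), 0.9244123029488104)
```

```bash
python3 -c "
from h import *
print(job.close_job())"
```

```text
the job is handed in; nothing more can be done
None
```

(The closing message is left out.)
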